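Free the tilt-out bin by compressing its spring bar with a fork key

ROBOT

A 6-joint arm with a two-finger parallel gripper is mounted at the origin on the work surface. World frame = base frame: x ahead of the robot, y to its left, z up, the work surface at z = 0. Lengths are in m, angles in rad, forces in N, time in s.
With the tool pointing down it reaches from about 0.325 to 0.75 m from the base axis. Payload 7.6 kg.
Tool frame: the origin (TCP) lies midway between the tips of the shut fingers; the grasp point (between the pads) lies 19 mm behind it; z points along the fingers, y is the line along which they close (so a half turn about z gives the same grasp; the last joint's range is limited). The gripper opens to 85 mm and grips with 20 to 120 N. Pads are 22 mm wide; open, the fingers measure 114 mm over their backs; the gripper's body (76 mm by 85 mm) begins 54 mm behind the grasp point. The pads swing forward as they close: fully open they stand 13 mm farther back than shut.
Start: joints at [-1.384, 0.052, 1.401, -0, 1.689, -0.07], TCP at [0.133, -0.508, 0.231] pointing down, gripper open.
Joint ranges: [-2.9, 2.9], [-0.91, 2.17], [0.12, 2.37], [-1.06, 4.2], [0.26, 2.73], [-2.93, 2.93]. Speed limits (rad/s): [2.57, 2.57, 3.01, 3.14, 3.14, 3.14].

INTERFACE

Orientations are given as a unit quaternion [w, x, y, z].
In Python, from plant import status, optics, arm gives the robot as it stands.
- The arm moves only by the tool jog_arm, never from a script. Its argument "commands" is a list of rows, each an object with "fingers": the opening, from 0 (shut) to 1 (fully open); "linear": the shift along the tool's x, y, z in m, a list of three; "angular": the turn, a rotation vector about the tool's x, y, z in rad, a list of three. A call has 1 to 8 rows; each row shifts and turns the commanded pose from where the row before left it, along the tool's axes as they then stand; what a row does not reach is not made up. A row lasts 1/12 s, in which the tool goes at most 41.7 mm and 7.16 degrees, less where a joint would pass 70% of its speed; a pose out of reach is approached as far as the arm can. A call is refused whole if a number of a shift passes 0.0417 or a number of a turn 0.125, either way. A call with a gripper value outside its range is refused whole. The fingers move at their own pace and stop on an object; the grip force is fixed at half the most. Time passes only in rows, so rows that do not move let the fingers close. It gives the time, the measured TCP pose, the force, the opening and the grip force at its end, in the units of the state.
- status.state(): the state, without advancing time (a new reading comes with each control period).
- optics.snapshot(name): name is "scene" or "top"; returns a dict with "img" (420x560x3 uint8, blue, green, red), "mtx" (3x3 intrinsics, pixels), "cam_to_world" (4x4, takes a point from camera to world coordinates). Camera axes: x right, y down, z forward; pixel columns grow to the right and rows downward; lengths in m; the calibration is good to about 2 mm. A picture is of the moment at which its call begins. There is no depth.
- arm.finish_job(): hands the job in; it is judged then, once.
The state is a dict: "t": time; "joint_pos": joint angles; "joint_vel": joint speeds; "joint_efforts": joint torques, N m; "position": TCP position; "ee_rot": TCP orientation; "wrist_force": force on the tool from outside, world axes, zero at the start; "torque": the same for the moment, N m; "width": opening from 0.0 (shut) to 1.0 (fully open); "gripper_force": force on a finger pad.
Only numpy, scipy, OpenCV 4.12 (cv2) and the standard library are available. Lean on these libraries where they do the work, as an engineer would, in place of code of your own. Each camera call takes 0.05 s, during which the arm holds its last target. There are 200 camera calls.

TASK

Unlatch the beige tilt-out bin for emptying: take the fork key out of the red cup rack, straddle the bin's steel cross bar with its prongs, feel for the collar and push it sideways against the spring until the bar's tip is clear of the tall slotted keeper (it may stand on either side), and keeping the bar compressed, pull the bin with the key until it is tilted right out. Go gently, never forcing the bar or the bin, and touch them with nothing but the key; then let the bar spring back, stand the key back upright in its pocket in the rack, and leave everything else on the counter where it is.

Things in the scene. Friction and masses are not known exactly. Their poses are not given: they have to be found in the camera images.
- bin_frame: Fixed beige frame of the tilt-out bin, 150 (x) x 250 (y) x 140 mm high, open at top and front. Origin: centre of its underside on the counter; x to the bin's back, y left, z up. The bin between its cheeks (216 mm wide, walls 5 mm, rim 142 mm above the counter) tilts out towards -x about a hinge along y at x = -65, z = 14 mm.
- bar_home (a point): Where the middle of the bin's steel cross bar lies when shut (stays with bin_frame, at x = -45, y = 0, z = 177 mm). Bar along y, 10 mm thick, tips at y = +-120, in guides on the bin at |y| 94 to 104 (18 mm wide, 188 high); bare between them but for one collar fixed on it, a disc 36 mm across, 8 thick, middle anywhere from y = -50 to 50: not reported, feel for it. 30 mm free below the bar's axis.
- bin (a joint): Tilt of the bin, rad: 0 shut, 0.5 right out (end stop). At tilt t the bar's axis is at x = -65 + 20 cos t - 163 sin t, z = 14 + 163 cos t + 20 sin t mm in bin_frame. Stiff hinge: 2 to 6 N at the bar move it, and it stays where it is left. It can open only while the bar is held clear of the keeper.
- keeper: Beige U-shaped lug on one cheek of the frame, 41 (x) x 16 (y) x 56 mm high; its 17 mm slot, open at the top, traps the bar's tip and keeps the bin shut. Origin: centre of its underside, at x = -45, y = +118 or -118 (at random), z = 140 mm in bin_frame. The tip leaves it once the bar is pushed over 10 mm away from it; stops at 18 mm. Spring 0.35 N per mm plus 1 N friction: 7 N at the stop.
- rest: Plain low beige block, 41 x 16 x 20 mm high, on the other cheek, below the bar; it holds nothing. Origin: centre of its underside.
- fork_mid (a point): Middle, half-way up, of the loose steel fork key, 115 mm tall, prongs down, about 0.12 kg; x runs across the prongs, z up. Prongs 8 mm wide (x), 10 thick (y), 36 long, gap 18, 34 over both; crosspiece 34 x 12 from 36 to 48 mm above the prong ends; dark handle, the grip, 24 (x) x 18 mm (y), from 48 to 115. The point is 57.5 above the prong ends. A half turn makes no difference.
- fork: The same fork key; origin between the ends of the prongs, axes as above.
- pocket (a point): Middle of the floor of the key's pocket in the fixed red cup rack, 6 mm above the counter; the prong ends stand here at the start, the key's x along the rack's x. Inside 40 (x) x 20 mm (y), walls up to 36 mm above the counter. Rack 100 (x) x 230 (y) x 28 mm high; the pocket is near its -y end, the two tumblers 95 and 165 mm from it towards +y.
- tumbler_a: Glass tumbler, 64 mm in diameter, 100 mm tall, in the rack. Origin under its base. Leave alone.
- tumbler_b: The other, identical tumbler in the rack. Leave alone.
- stopper: Blue silicone bottle stopper, 48 mm wide, 62 mm tall, standing. Origin under its base. Leave alone.
- dipper: Stainless steel dipper, cup 84 mm wide and 50 mm high with a 120 mm handle along its +y rising to 77 mm. Origin under the cup. Leave alone.
- bowl: White bowl, 120 mm wide, 55 mm high. Origin under its base. Leave alone.
- mug: Mug, 80 mm wide, 90 mm high. Origin under its base. Leave alone.
- jar: Amber jar, 72 mm wide, 120 mm high. Origin under its base. Leave alone.
There are look-alikes about, which are no part of the job. What is shaped like the part that bears pocket but brown or turquoise is not meant.

How it is judged:
By the outcome, as a careful person would: the job done as asked, in the order asked, and still so for the second after the job is handed in, with the robot touching nothing.
It also fails if it takes over 64 s, if anything falls off the work surface, if the arm or the gripper's body presses on something with over 40 N, if the wrist force passes 120 N, or if a joint passes its speed limit or range.

## Working session

There is one attempt and no reset: what is moved stays moved. The work goes in short steps, Python scripts to look and compute and a tool call to move; the robot and the scene stay as the last step left them, time stands still between calls to the robot, and variables do not carry over. Pictures are saved under pics/ and viewed, at most 10 in all, crops included, and the job is handed in when it is done.

Besides the shell and the picture viewer there is one more tool, called after "Request:" as name(argument=value, ...), one argument or row to a line, values as JSON. jog_arm: Moves the arm, as the interface text tells. Its arguments: {"type":"object","properties":{"commands":{"type":"array"}},"required":["commands"]}

```bash
mkdir -p pics; ls; python3 - <<'E'
from plant import status, optics, arm
import cv2, numpy as np
np.set_printoptions(precision=4,suppress=True)
for n in ("scene","top"):
    s=optics.snapshot(n); cv2.imwrite(f"pics/{n}0.png",s["img"]); print(n,s["mtx"],s["cam_to_world"])
print(status.state())
E
```

```text
pics
scene [[544.2511   0.     275.2244]
 [  0.     544.2511 200.7703]
 [  0.       0.       1.    ]] [[ 0.3458  0.7951 -0.4983  1.1221]
 [ 0.9382 -0.2992  0.1738 -0.2804]
 [-0.0109 -0.5276 -0.8494  1.2104]
 [ 0.      0.      0.      1.    ]]
top [[525.9648   0.     274.2471]
 [  0.     525.9648 209.5843]
 [  0.       0.       1.    ]] [[-0.0162 -0.9939  0.1094  0.338 ]
 [-0.9999  0.0155 -0.0072 -0.0461]
 [ 0.0054 -0.1095 -0.994   1.4141]
 [ 0.      0.      0.      1.    ]]
{'t': 0.1, 'joint_pos': array([-1.3843,  0.0528,  1.4017, -0.    ,  1.6886, -0.0703]), 'joint_vel': array([-0.    , -0.0008, -0.001 , -0.0001,  0.0006,  0.0006]), 'joint_efforts': array([  0.0019, -38.2581, -36.0984,  -0.    ,   0.0048,  -0.    ]), 'position': array([ 0.1333, -0.5075,  0.2305]), 'ee_rot': array([-0.0007,  0.9918,  0.128 , -0.    ]), 'wrist_force': array([0.3308, 0.3052, 0.3687]), 'torque': array([-0.0049, -0.0158,  0.0012]), 'gripper_force': 0.0, 'width': 1.0021623196992244}
```

View pics/scene0.png

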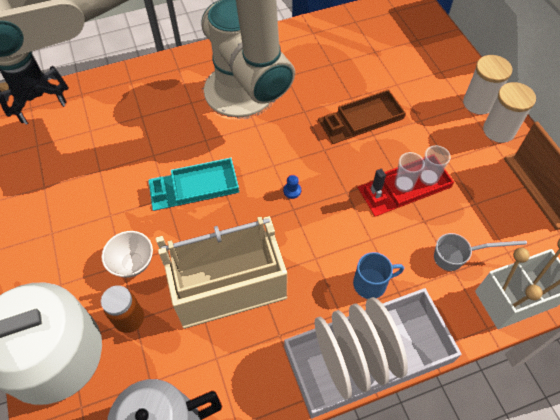

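View pics/top0.png

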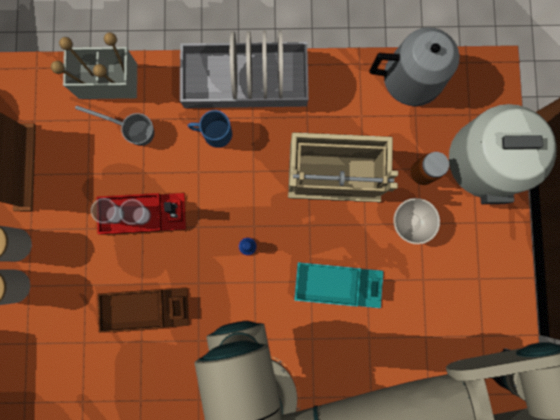

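The scene image shows the red rack at (405,190), with the black key handle at (379,180), and the brown (360,115) and turquoise (193,184) look-alikes. The red one is the rack meant, since it holds the key and both tumblers. The beige bin is at (225,270) in the scene and (340,168) in the top view, with its bar on the robot side. I'll enlarge these to confirm.

```bash
python3 - <<'E'
import cv2, numpy as np
s=cv2.imread("pics/scene0.png"); t=cv2.imread("pics/top0.png")
def c(i,x,y,w=133,h=100): return cv2.resize(i[y:y+h,x:x+w],(399,300),interpolation=cv2.INTER_CUBIC)
cv2.imwrite("pics/crop.png",np.vstack([np.hstack([c(s,155,215),c(s,345,130)]),np.hstack([c(t,280,120),c(t,85,160)])]))
E
```

```text
(no output)
```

View pics/crop.png

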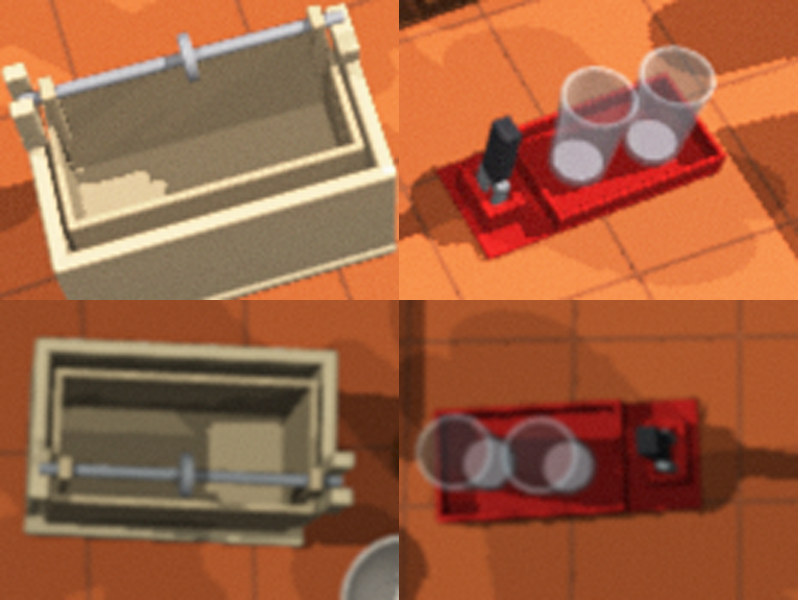

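The crop shows the tall two-pronged keeper on the right in the top view (≈393,180) and on the left in the scene view (≈163,248). That is the -y cheek, so the bar has to be pushed towards +y. The collar is near (342,177) in the top view. The key stands in the small pocket at the right (-y) end of the red rack, at (303,203)/(379,180). Next I'll measure by rays.

```bash
cat > h.py <<'E'
import cv2, numpy as np
np.set_printoptions(precision=4,suppress=True)
from plant import status, optics, arm
CAL={}
def snap(n):
    s=optics.snapshot(n); CAL[n]=s; return s["img"]
def ray(n,p):
    s=CAL[n]; T=s["cam_to_world"]; d=T[:3,:3]@np.linalg.solve(s["mtx"],[p[0],p[1],1.]); return T[:3,3],d
def onz(n,p,z):
    o,d=ray(n,p); return o+d*(z-o[2])/d[2]
def tri(pt,ps):
    A=[];b=[]
    for n,p in (("top",pt),("scene",ps)):
        o,d=ray(n,p); d=d/np.linalg.norm(d); M=np.eye(3)-np.outer(d,d); A.append(M); b.append(M@o)
    X,*_=np.linalg.lstsq(np.vstack(A),np.hstack(b),rcond=None)
    return X
E
python3 - <<'E'
from h import *
t=snap("top"); s=snap("scene")
L=tri((293.3,176),(270,220.7)); R=tri((393.3,180.5),(163.3,247.7)); 
print("bar tips tri",L,R,np.linalg.norm(L-R)); 
for a in ((293.3,176),(393.3,180.5)): print("top@.177",onz("top",a,.177))
for a in ((270,220.7),(163.3,247.7)): print("scene@.177",onz("scene",a,.177))
print("collar",tri((342.3,177.7),(155+188/3,215+57/3)))
# dark handle masks
for n,i,(x0,x1,y0,y1) in (("top",t,(285,325,190,225)),("scene",s,(365,395,162,205))):
    c=i[y0:y1,x0:x1].astype(int); m=(c.max(2)<75)
    ys,xs=np.nonzero(m); print(n,len(xs),xs.mean()+x0,ys.mean()+y0,xs.min()+x0,xs.max()+x0,ys.min()+y0,ys.max()+y0)
# red rack
for n,i,(x0,x1,y0,y1) in (("top",t,(85,200,180,245)),("scene",s,(345,470,140,225))):
    hsv=cv2.cvtColor(i,cv2.COLOR_BGR2HSV); m=(((hsv[...,0]<4)|(hsv[...,0]>175))&(hsv[...,1]>190)).astype(np.uint8)
    mm=np.zeros_like(m); mm[y0:y1,x0:x1]=m[y0:y1,x0:x1]
    p=cv2.findNonZero(mm); r=cv2.minAreaRect(p); print(n,len(p)); 
    P=np.array([onz(n,q,.02) for q in cv2.boxPoints(r)]); print(P); 
    e=np.diff(np.vstack([P,P[:1]]),axis=0); print(np.linalg.norm(e,axis=1),np.degrees(np.arctan2(e[:,1],e[:,0])))
def c(i,x,y,w,h): return cv2.resize(i[y:y+h,x:x+w],(400,300),interpolation=cv2.INTER_CUBIC)
cv2.imwrite("pics/c2.png",np.vstack([np.hstack([c(t,280,185,40,30),c(s,360,165,48,36)]),np.hstack([c(t,370,160,40,30),c(t,280,160,40,30)])]))
E
```

```text
bar tips tri [ 0.5559 -0.0992  0.171 ] [ 0.5405 -0.3362  0.1761] 0.2376163868067171
top@.177 [ 0.554  -0.1017  0.177 ]
top@.177 [ 0.5395 -0.3399  0.177 ]
scene@.177 [ 0.56   -0.0974  0.177 ]
scene@.177 [ 0.5423 -0.3324  0.177 ]
collar [ 0.5492 -0.2165  0.1744]
top 140 310.45714285714286 191.8357142857143 290 324 190 195
scene 175 378.32 180.75428571428571 372 385 170 191
top 1787
[[0.5339 0.4189 0.02  ]
 [0.5434 0.1853 0.02  ]
 [0.4431 0.1795 0.02  ]
 [0.4339 0.4113 0.02  ]]
[0.2338 0.1004 0.2319 0.1003] [ -87.6651 -176.7061   92.2872    4.3295]
scene 1645
[[0.4463 0.1808 0.02  ]
 [0.4309 0.442  0.02  ]
 [0.5442 0.4179 0.02  ]
 [0.5551 0.1678 0.02  ]]
[0.2617 0.1159 0.2503 0.1096] [ 93.3775 -12.0188 -87.5026 173.2054]
```

View pics/c2.png

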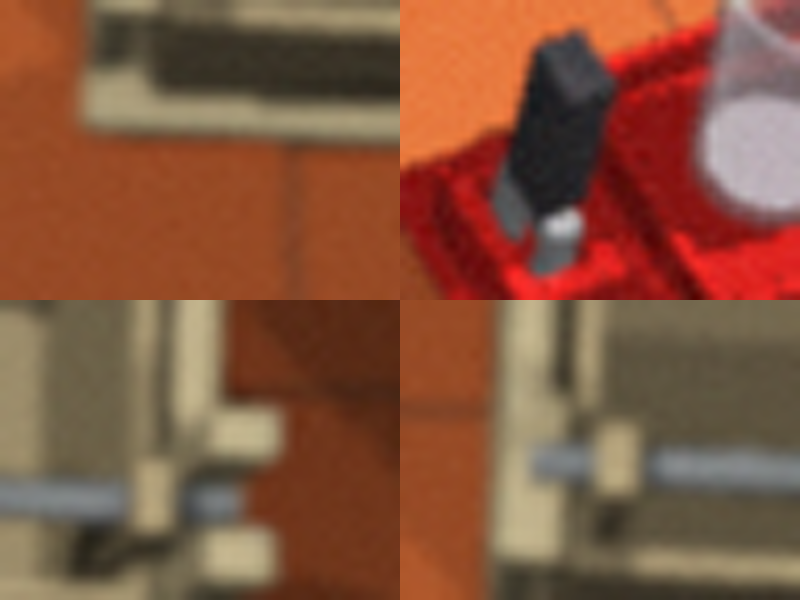

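Here the keeper slot holds the bar's right tip at top (393,180), and the plain rest is at the left (293,176). The first panel missed the key, which is at about (170,208) in the top view.

```bash
python3 - <<'E'
from h import *
t=snap("top"); s=snap("scene")
print("handle top scene@.121",onz("scene",(380.6,172.8),.121))
hsv=cv2.cvtColor(t,cv2.COLOR_BGR2HSV)
c=t[198:220,158:182].astype(int); m=(c.max(2)<85)
m&=(c[...,2]-c[...,0]<30)
ys,xs=np.nonzero(m); print(len(xs),xs.mean()+158,ys.mean()+198,xs.min()+158,xs.max()+158,ys.min()+198,ys.max()+198)
P=np.array([0.4887,0.1824,0]); 
def c(i,x,y,w,h): return cv2.resize(i[y:y+h,x:x+w],(800,600),interpolation=cv2.INTER_CUBIC)
cv2.imwrite("pics/c3.png",c(t,152,194,40,30))
E
```

```text
handle top scene@.121 [0.4982 0.2096 0.121 ]
126 170.26190476190476 208.26190476190476 164 176 202 216
```

View pics/c3.png

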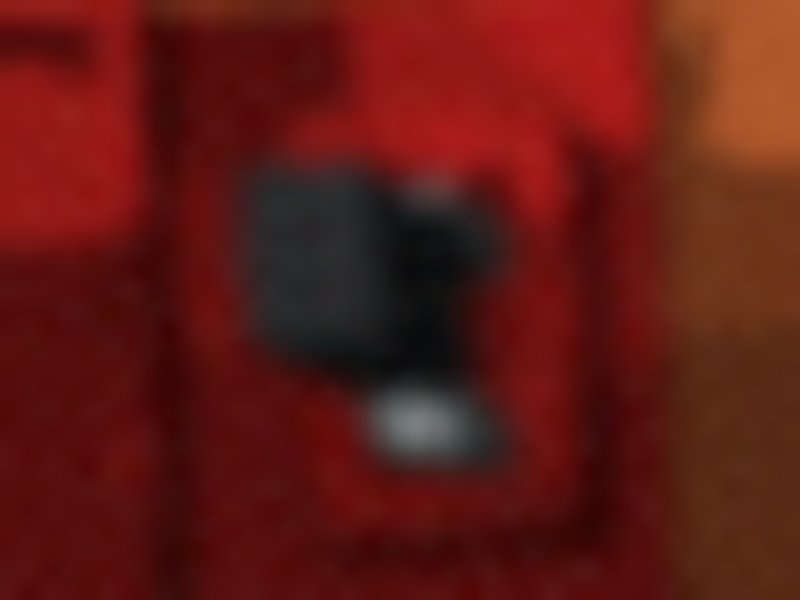

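The key's handle top face is centred at crop (312,258), which is top pixel (167.6,206.9).

```bash
cat >> h.py <<'E'
from scipy.spatial.transform import Rotation as Ro
def plan(target,yaw_deg,rot0=None):
    """shift from the current pose to target, in tool axes before turning; the turn about tool x,y,z"""
    st=status.state(); q=st["ee_rot"]; R=Ro.from_quat([q[1],q[2],q[3],q[0]])
    y=np.radians(yaw_deg); G=Ro.from_matrix(np.column_stack([[np.cos(y),np.sin(y),0],[np.sin(y),-np.cos(y),0],[0,0,-1]]))
    d=np.array(target)-st["position"]
    print("t",st["t"],"pos",st["position"],"dworld",d,"dtool",R.inv().apply(d),"dtool_after",G.inv().apply(d),"turn",(R.inv()*G).as_rotvec(),"F",st["wrist_force"],"T",st["torque"],"w",st["width"],"q6",st["joint_pos"][5])
E
python3 - <<'E'
from h import *
snap("top");snap("scene")
print(tri((167.6,206.9),(380.6,172.8)), onz("top",(167.6,206.9),.121))
plan([.492,.211,.231],92.3)
E
```

```text
[0.4929 0.2116 0.1123] [0.4911 0.2081 0.121 ]
t 0.4 pos [ 0.1334 -0.5078  0.2312] dworld [ 0.3586  0.7188 -0.0002] dtool [ 0.5295 -0.6041  0.0003] dtool_after [0.7038 0.3872 0.0002] turn [-0.0001 -0.0001 -1.3541] F [ 0.1159  0.0768 -0.2335] T [ 0.0193 -0.0765  0.0047] w 1.0011598939819741 q6 -0.07034018327907551
```

Request:
jog_arm(
  commands=[
    {"fingers": 0.7, "linear": [0.036, -0.015, 0], "angular": [0, 0, 0]},
    {"fingers": 0.7, "linear": [0.036, -0.015, 0], "angular": [0, 0, 0]},
    {"fingers": 0.7, "linear": [0.036, -0.015, 0], "angular": [0, 0, 0]},
    {"fingers": 0.7, "linear": [0.036, -0.015, 0], "angular": [0, 0, 0]},
    {"fingers": 0.7, "linear": [0.036, -0.015, 0], "angular": [0, 0, 0]},
    {"fingers": 0.7, "linear": [0.036, -0.015, 0], "angular": [0, 0, 0]},
    {"fingers": 0.7, "linear": [0.036, -0.015, 0], "angular": [0, 0, 0]},
    {"fingers": 0.7, "linear": [0.036, -0.015, 0], "angular": [0, 0, 0]},
  ],
)

```text
t: 1.07
position: [0.3827, -0.3171, 0.2315]
ee_rot: [0.0, 0.992, 0.128, 0.0]
wrist_force: [0.7, -0.7, 0.5]
width: 0.701
gripper_force: 0.0
```

Request:
jog_arm(
  commands=[
    {"fingers": 0.7, "linear": [0.015, -0.03, 0], "angular": [0, 0, 0]},
    {"fingers": 0.7, "linear": [0.015, -0.03, 0], "angular": [0, 0, 0]},
    {"fingers": 0.7, "linear": [0.015, -0.03, 0], "angular": [0, 0, 0]},
    {"fingers": 0.7, "linear": [0.015, -0.03, 0], "angular": [0, 0, 0]},
    {"fingers": 0.7, "linear": [0.015, -0.03, 0], "angular": [0, 0, 0]},
    {"fingers": 0.7, "linear": [0.015, -0.03, 0], "angular": [0, 0, 0]},
    {"fingers": 0.7, "linear": [0.015, -0.03, 0], "angular": [0, 0, 0]},
    {"fingers": 0.7, "linear": [0.015, -0.03, 0], "angular": [0, 0, 0]},
  ],
)

```text
t: 1.73
position: [0.4366, -0.0543, 0.2315]
ee_rot: [0.0, 0.992, 0.128, 0.0]
wrist_force: [0.7, 0.2, 0.6]
width: 0.697
gripper_force: 0.0
```

Request:
jog_arm(
  commands=[
    {"fingers": 0.7, "linear": [0.015, -0.03, 0], "angular": [0, 0, 0]},
    {"fingers": 0.7, "linear": [0.015, -0.03, 0], "angular": [0, 0, 0]},
    {"fingers": 0.7, "linear": [0.015, -0.03, 0], "angular": [0, 0, 0]},
    {"fingers": 0.7, "linear": [0.015, -0.03, 0], "angular": [0, 0, 0]},
    {"fingers": 0.7, "linear": [0.015, -0.03, 0], "angular": [0, 0, 0]},
    {"fingers": 0.7, "linear": [0.015, -0.03, 0], "angular": [0, 0, 0]},
    {"fingers": 0.7, "linear": [0.015, -0.03, 0], "angular": [0, 0, 0]},
    {"fingers": 0.7, "linear": [0.015, -0.03, 0], "angular": [0, 0, 0]},
  ],
)

```text
t: 2.4
position: [0.4917, 0.2084, 0.2313]
ee_rot: [0.0, 0.992, 0.128, 0.0]
wrist_force: [0.3, -0.5, -0.1]
width: 0.701
gripper_force: 0.0
```

Request:
jog_arm(
  commands=[
    {"fingers": 0.7, "linear": [0, 0, 0], "angular": [0, 0, -0.113]},
    {"fingers": 0.7, "linear": [0, 0, 0], "angular": [0, 0, -0.113]},
    {"fingers": 0.7, "linear": [0, 0, 0], "angular": [0, 0, -0.113]},
    {"fingers": 0.7, "linear": [0, 0, 0], "angular": [0, 0, -0.113]},
    {"fingers": 0.7, "linear": [0, 0, 0], "angular": [0, 0, -0.113]},
    {"fingers": 0.7, "linear": [0, 0, 0], "angular": [0, 0, -0.113]},
  ],
)

```text
t: 2.9
position: [0.4916, 0.2067, 0.2312]
ee_rot: [0.0, 0.891, 0.453, -0.0]
wrist_force: [0.6, -1.1, 0.8]
width: 0.7
gripper_force: 0.0
```

Request:
jog_arm(
  commands=[
    {"fingers": 0.7, "linear": [0, 0, 0], "angular": [0, 0, -0.113]},
    {"fingers": 0.7, "linear": [0, 0, 0], "angular": [0, 0, -0.113]},
    {"fingers": 0.7, "linear": [0, 0, 0], "angular": [0, 0, -0.113]},
    {"fingers": 0.7, "linear": [0, 0, 0], "angular": [0, 0, -0.113]},
    {"fingers": 0.7, "linear": [0, 0, 0], "angular": [0, 0, -0.113]},
    {"fingers": 0.7, "linear": [0, 0, 0], "angular": [0, 0, -0.113]},
    {"fingers": 0.7, "linear": [0, 0, 0], "angular": [0, 0, 0]},
  ],
)

```text
t: 3.48
position: [0.4916, 0.2066, 0.2312]
ee_rot: [0.0, 0.691, 0.723, -0.0]
wrist_force: [-0.1, 0.1, 0.8]
width: 0.698
gripper_force: 0.0
```

```bash
python3 - <<'E'
from h import *
plan([.4935,.209,.059],92.3)
E
```

```text
t 3.4833 pos [0.4916 0.2066 0.2312] dworld [ 0.0019  0.0024 -0.1722] dtool [0.0023 0.002  0.1722] dtool_after [0.0023 0.0019 0.1722] turn [-0.0001  0.0001  0.0058] F [-0.081   0.0846  0.8022] T [ 0.      0.0058 -0.0522] w 0.6975085714071549 q6 0.2827022465843884
```

Request:
jog_arm(
  commands=[
    {"fingers": 0.7, "linear": [0.002, 0.002, 0.03], "angular": [0, 0, 0.006]},
    {"fingers": 0.7, "linear": [0, 0, 0.03], "angular": [0, 0, 0]},
    {"fingers": 0.7, "linear": [0, 0, 0.03], "angular": [0, 0, 0]},
    {"fingers": 0.7, "linear": [0, 0, 0.03], "angular": [0, 0, 0]},
    {"fingers": 0.7, "linear": [0, 0, 0.03], "angular": [0, 0, 0]},
    {"fingers": 0.7, "linear": [0, 0, 0.02], "angular": [0, 0, 0]},
  ],
)

```text
t: 3.98
position: [0.4922, 0.2082, 0.0581]
ee_rot: [-0.001, 0.696, 0.718, -0.002]
wrist_force: [-0.6, -0.8, -0.8]
width: 0.699
gripper_force: 0.0
```

Request:
jog_arm(
  commands=[
    {"fingers": 0.4, "linear": [0, 0, 0], "angular": [0, 0, 0]},
    {"fingers": 0.35, "linear": [0, 0, 0], "angular": [0, 0, 0]},
  ],
)

```text
t: 4.15
position: [0.4931, 0.2085, 0.0608]
ee_rot: [-0.0, 0.695, 0.719, -0.001]
wrist_force: [0.9, 0.7, 0.5]
width: 0.432
gripper_force: 0.0
```

```bash
python3 - <<'E'
from h import *
plan([.4935,.209,.061],92.3)
s=snap("scene"); t=snap("top")
def c(i,x,y,w,h): return cv2.resize(i[y:y+h,x:x+w],(400,300),interpolation=cv2.INTER_CUBIC)
cv2.imwrite("pics/c4.png",np.hstack([c(s,340,130,80,60),c(t,140,180,64,48)]))
E
```

```text
t 4.15 pos [0.4931 0.2085 0.0608] dworld [0.0004 0.0005 0.0002] dtool [ 0.0004  0.0004 -0.0002] dtool_after [ 0.0004  0.0004 -0.0002] turn [-0.0019  0.0007 -0.0064] F [0.8715 0.6934 0.5192] T [-0.0019 -0.0458  0.0113] w 0.4319523978516661 q6 0.2974728941912204
```

View pics/c4.png

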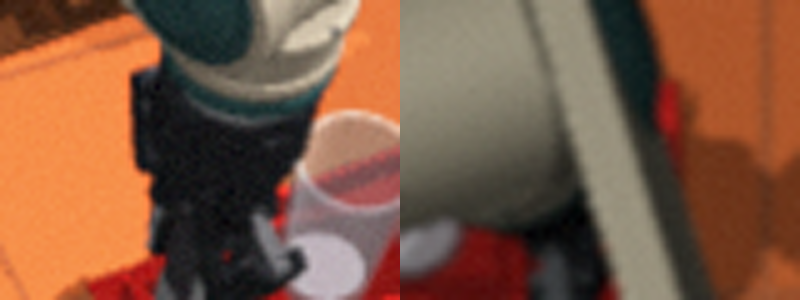

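The gripper surrounds the key, around scene pixel (380,175), and stands clear of the tumbler. I'll close it.

Request:
jog_arm(
  commands=[
    {"fingers": 0.25, "linear": [0, 0, 0], "angular": [0, 0, 0]},
    {"fingers": 0.2, "linear": [0, 0, 0], "angular": [0, 0, 0]},
    {"fingers": 0.1, "linear": [0, 0, 0], "angular": [0, 0, 0]},
    {"fingers": 0.1, "linear": [0, 0, 0], "angular": [0, 0, 0]},
    {"fingers": 0.1, "linear": [0, 0, 0], "angular": [0, 0, 0]},
  ],
)

```text
t: 4.67
position: [0.4949, 0.2091, 0.0636]
ee_rot: [0.001, 0.694, 0.72, 0.002]
wrist_force: [-0.3, -0.4, 6.5]
width: 0.272
gripper_force: 59.5
```

```bash
python3 - <<'E'
from h import *
plan([.4935,.209,.061],92.3)
E
```

```text
t 4.6667 pos [0.4949 0.2091 0.0636] dworld [-0.0014 -0.0001 -0.0026] dtool [-0.0001 -0.0014  0.0026] dtool_after [-0.0001 -0.0014  0.0026] turn [ 0.0041 -0.0011 -0.0045] F [-0.295  -0.3959  6.5463] T [ 0.0175  0.0343 -0.0274] w 0.2720455423309237 q6 0.2955071504855244
```

Request:
jog_arm(
  commands=[
    {"fingers": 0.1, "linear": [0, 0, -0.01], "angular": [0, 0, 0]},
    {"fingers": 0.1, "linear": [0, 0, -0.02], "angular": [0, 0, 0]},
    {"fingers": 0.1, "linear": [0, 0, -0.03], "angular": [0, 0, 0]},
    {"fingers": 0.1, "linear": [0, 0, -0.035], "angular": [0, 0, 0]},
    {"fingers": 0.1, "linear": [0, 0, -0.035], "angular": [0, 0, 0]},
    {"fingers": 0.1, "linear": [0, 0, -0.035], "angular": [0, 0, 0]},
    {"fingers": 0.1, "linear": [0, 0, -0.035], "angular": [0, 0, 0]},
    {"fingers": 0.1, "linear": [0, 0, -0.025], "angular": [0, 0, 0]},
  ],
)

```text
t: 5.33
position: [0.4935, 0.2087, 0.2908]
ee_rot: [0.001, 0.694, 0.72, 0.002]
wrist_force: [0.8, 0.2, -1.2]
width: 0.271
gripper_force: 58.9
```

Request:
jog_arm(
  commands=[
    {"fingers": 0.1, "linear": [0, 0, 0], "angular": [0, 0, 0]},
    {"fingers": 0.1, "linear": [0, 0, 0], "angular": [0, 0, 0]},
  ],
)

```text
t: 5.5
position: [0.4938, 0.2088, 0.2885]
ee_rot: [0.001, 0.694, 0.72, 0.002]
wrist_force: [-0.4, -0.3, -2.2]
width: 0.274
gripper_force: 58.9
```

```bash
python3 - <<'E'
from h import *
plan([.546,-.252,.285],86.5)
s=snap("scene")
cv2.imwrite("pics/c5.png",cv2.resize(s[20:200,300:540],(800,600),interpolation=cv2.INTER_CUBIC))
E
```

```text
t 5.5 pos [0.4938 0.2088 0.2885] dworld [ 0.0522 -0.4608 -0.0035] dtool [-0.4624  0.0356  0.0031] dtool_after [-0.4568  0.0802  0.0035] turn [ 0.0035 -0.0012  0.097 ] F [-0.3952 -0.2913 -2.1769] T [-0.0225  0.0185  0.0078] w 0.27375111866730767 q6 0.2953488012377991
```

View pics/c5.png

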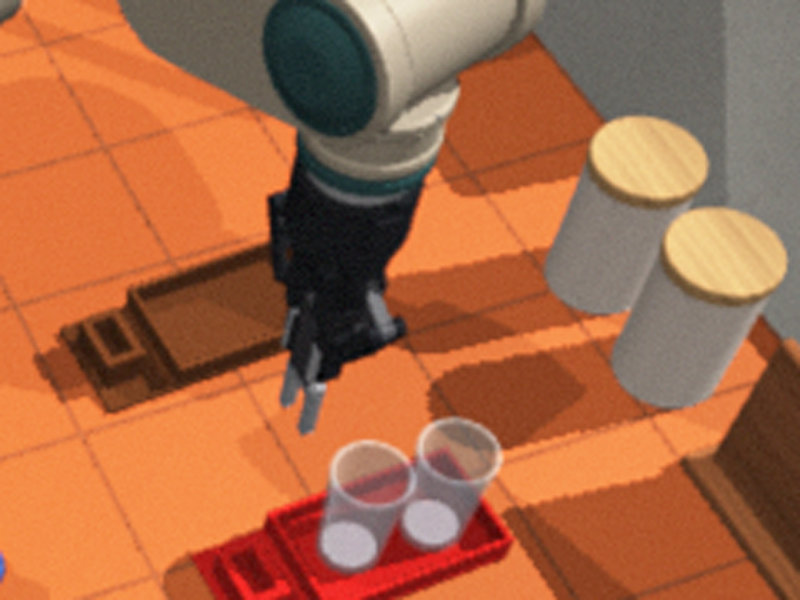

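The key hangs upright in the grip, with prong ends near scene (386,141) and (392,148), and the pocket is empty. I'll carry it to the bin, 30 mm to the keeper side of the collar.

Request:
jog_arm(
  commands=[
    {"fingers": 0.1, "linear": [0, 0, 0], "angular": [0, 0, 0.097]},
    {"fingers": 0.1, "linear": [-0.02, 0.003, 0], "angular": [0, 0, 0]},
    {"fingers": 0.1, "linear": [-0.036, 0.0065, 0], "angular": [0, 0, 0]},
    {"fingers": 0.1, "linear": [-0.036, 0.0065, 0], "angular": [0, 0, 0]},
    {"fingers": 0.1, "linear": [-0.036, 0.0065, 0], "angular": [0, 0, 0]},
    {"fingers": 0.1, "linear": [-0.036, 0.0065, 0], "angular": [0, 0, 0]},
    {"fingers": 0.1, "linear": [-0.036, 0.0065, 0], "angular": [0, 0, 0]},
    {"fingers": 0.1, "linear": [-0.036, 0.0065, 0], "angular": [0, 0, 0]},
  ],
)

```text
t: 6.22
position: [0.5203, -0.0311, 0.2842]
ee_rot: [-0.001, 0.728, 0.685, -0.001]
wrist_force: [-0.3, 0.5, -1.7]
width: 0.276
gripper_force: 58.9
```

Request:
jog_arm(
  commands=[
    {"fingers": 0.1, "linear": [-0.036, 0.0065, 0], "angular": [0, 0, 0]},
    {"fingers": 0.1, "linear": [-0.036, 0.0065, 0], "angular": [0, 0, 0]},
    {"fingers": 0.1, "linear": [-0.036, 0.0065, 0], "angular": [0, 0, 0]},
    {"fingers": 0.1, "linear": [-0.036, 0.0065, 0], "angular": [0, 0, 0]},
    {"fingers": 0.1, "linear": [-0.036, 0.0065, 0], "angular": [0, 0, 0]},
    {"fingers": 0.1, "linear": [-0.036, 0.0065, 0], "angular": [0, 0, 0]},
    {"fingers": 0.1, "linear": [-0.005, 0.001, 0], "angular": [0, 0, 0]},
    {"fingers": 0.1, "linear": [0, 0, 0], "angular": [0, 0, 0]},
  ],
)

```text
t: 6.88
position: [0.5467, -0.2544, 0.2833]
ee_rot: [-0.002, 0.73, 0.684, -0.001]
wrist_force: [1.0, -0.2, -1.1]
width: 0.275
gripper_force: 59.1
```

Request:
jog_arm(
  commands=[
    {"fingers": 0.1, "linear": [0, 0, 0], "angular": [0, 0, 0]},
    {"fingers": 0.1, "linear": [0, 0, 0], "angular": [0, 0, 0]},
    {"fingers": 0.1, "linear": [0, 0, 0], "angular": [0, 0, 0]},
    {"fingers": 0.1, "linear": [0, 0, 0], "angular": [0, 0, 0]},
  ],
)

```text
t: 7.22
position: [0.5477, -0.2512, 0.2866]
ee_rot: [0.0, 0.728, 0.686, 0.0]
wrist_force: [0.5, 0.3, -0.9]
width: 0.274
gripper_force: 59.1
```

```bash
python3 - <<'E'
from h import *
plan([.547,-.25,.285],86.5)
s=snap("scene"); snap("top")
T=CAL["scene"]["cam_to_world"];K=CAL["scene"]["mtx"]
def proj(p): 
    q=T[:3,:3].T@(np.array(p)-T[:3,3]); q=K@q; return q[:2]/q[2]
p=status.state()["position"]
for w in (-.013,.013): print("expected prong ends scene",proj(p+[w,w*.06,-.0576]), "bar there",proj([.547,-.25,.177]))
cv2.imwrite("pics/c6.png",cv2.resize(s[170:290,145:305],(800,600),interpolation=cv2.INTER_CUBIC))
E
```

```text
t 7.2167 pos [ 0.5477 -0.2512  0.2866] dworld [-0.0007  0.0012 -0.0016] dtool [ 0.0012 -0.0008  0.0016] dtool_after [ 0.0012 -0.0008  0.0016] turn [0.0002 0.0001 0.0017] F [ 0.4625  0.3173 -0.8506] T [0.0408 0.003  0.0314] w 0.27358524577704674 q6 -0.43196330715234554
expected prong ends scene [195.2687 221.1401] bar there [201.1867 237.4626]
expected prong ends scene [199.4493 231.2025] bar there [201.1867 237.4626]
```

View pics/c6.png

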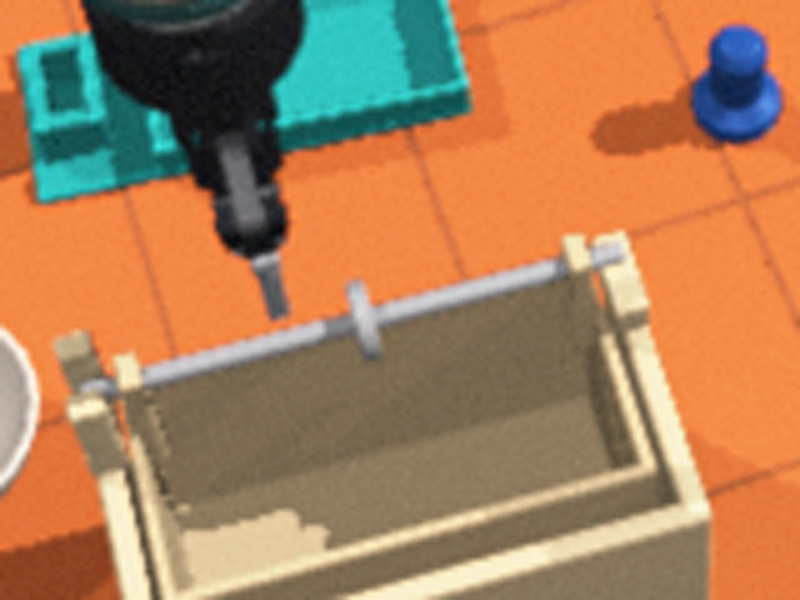

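The front prong end is at (200.6,233.2). The bar below it is at row 237.6, against 237.5 expected. The fork is above the bar, about 17 px left of the collar at (218,234). Lowering now, first to just below the bar's top.

Request:
jog_arm(
  commands=[
    {"fingers": 0.1, "linear": [0, -0.001, 0.015], "angular": [0, 0, 0]},
    {"fingers": 0.1, "linear": [0, 0, 0.015], "angular": [0, 0, 0]},
    {"fingers": 0.1, "linear": [0, 0, 0.01], "angular": [0, 0, 0]},
    {"fingers": 0.1, "linear": [0, 0, 0.005], "angular": [0, 0, 0]},
    {"fingers": 0.1, "linear": [0, 0, 0.005], "angular": [0, 0, 0]},
    {"fingers": 0.1, "linear": [0, 0, 0.005], "angular": [0, 0, 0]},
    {"fingers": 0.1, "linear": [0, 0, 0], "angular": [0, 0, 0]},
    {"fingers": 0.1, "linear": [0, 0, 0], "angular": [0, 0, 0]},
  ],
)

```text
t: 7.98
position: [0.5466, -0.2524, 0.2316]
ee_rot: [0.0, 0.728, 0.685, 0.0]
wrist_force: [0.3, -0.0, -0.9]
width: 0.272
gripper_force: 59.1
```

```bash
python3 - <<'E'
from h import *
plan([.546,-.25,.2166],86.5)
s=snap("scene")
cv2.imwrite("pics/c7.png",cv2.resize(s[200:290,145:265],(800,600),interpolation=cv2.INTER_CUBIC))
E
```

```text
t 7.9833 pos [ 0.5466 -0.2524  0.2316] dworld [-0.0006  0.0024 -0.015 ] dtool [ 0.0024 -0.0008  0.015 ] dtool_after [ 0.0023 -0.0008  0.015 ] turn [0.0003 0.0002 0.0001] F [ 0.3251 -0.0232 -0.9024] T [-0.0008  0.0044  0.0068] w 0.27188569419775965 q6 -0.432881356940547
```

View pics/c7.png

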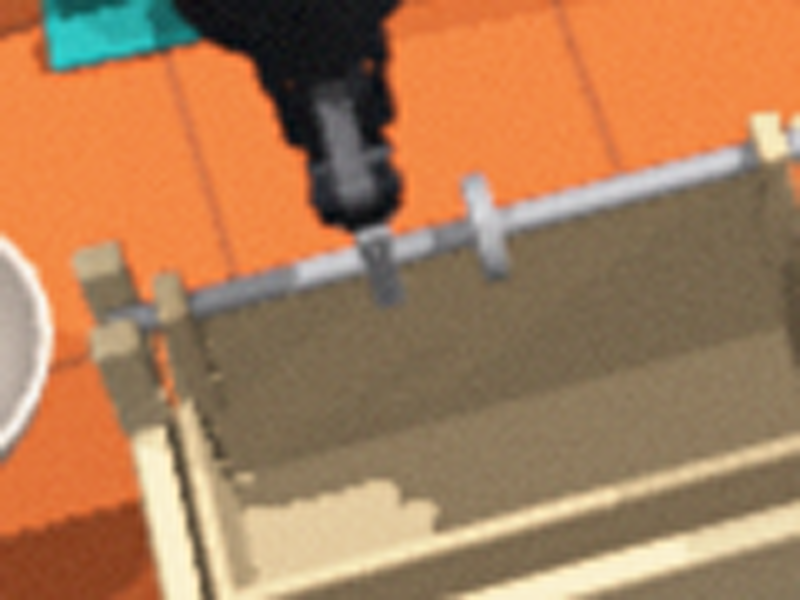

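The front prong is now in front of the bar at crop (383,270), with no contact force, so the fork straddles the bar. I'll lower it fully and feel sideways for the collar.

Request:
jog_arm(
  commands=[
    {"fingers": 0.1, "linear": [0, 0, 0.005], "angular": [0, 0, 0]},
    {"fingers": 0.1, "linear": [0, 0, 0.005], "angular": [0, 0, 0]},
    {"fingers": 0.1, "linear": [0, 0, 0.004], "angular": [0, 0, 0]},
    {"fingers": 0.1, "linear": [0, 0, 0], "angular": [0, 0, 0]},
    {"fingers": 0.1, "linear": [0, 0, 0], "angular": [0, 0, 0]},
  ],
)

```text
t: 8.45
position: [0.5464, -0.2523, 0.2168]
ee_rot: [-0.0, 0.728, 0.685, -0.0]
wrist_force: [-0.3, -1.1, -0.4]
width: 0.27
gripper_force: 59.1
```

Request:
jog_arm(
  commands=[
    {"fingers": 0.1, "linear": [0.004, 0, 0], "angular": [0, 0, 0]},
    {"fingers": 0.1, "linear": [0.004, 0, 0], "angular": [0, 0, 0]},
    {"fingers": 0.1, "linear": [0.004, 0, 0], "angular": [0, 0, 0]},
    {"fingers": 0.1, "linear": [0.004, 0, 0], "angular": [0, 0, 0]},
    {"fingers": 0.1, "linear": [0.004, 0, 0], "angular": [0, 0, 0]},
    {"fingers": 0.1, "linear": [0, 0, 0], "angular": [0, 0, 0]},
    {"fingers": 0.1, "linear": [0, 0, 0], "angular": [0, 0, 0]},
  ],
)

```text
t: 9.03
position: [0.5479, -0.2321, 0.2175]
ee_rot: [0.0, 0.728, 0.685, -0.0]
wrist_force: [-0.3, -0.2, -0.9]
width: 0.271
gripper_force: 59.1
```

Request:
jog_arm(
  commands=[
    {"fingers": 0.1, "linear": [0.0015, 0, 0], "angular": [0, 0, 0]},
    {"fingers": 0.1, "linear": [0.0015, 0, 0], "angular": [0, 0, 0]},
    {"fingers": 0.1, "linear": [0, 0, 0], "angular": [0, 0, 0]},
  ],
)

```text
t: 9.28
position: [0.548, -0.2293, 0.2173]
ee_rot: [0.0, 0.728, 0.685, -0.0]
wrist_force: [0.1, 0.5, -0.9]
width: 0.28
gripper_force: 59.1
```

Request:
jog_arm(
  commands=[
    {"fingers": 0.1, "linear": [0.0015, 0, 0], "angular": [0, 0, 0]},
    {"fingers": 0.1, "linear": [0.0015, 0, 0], "angular": [0, 0, 0]},
    {"fingers": 0.1, "linear": [0, 0, 0], "angular": [0, 0, 0]},
  ],
)

```text
t: 9.53
position: [0.5482, -0.2263, 0.2173]
ee_rot: [0.0, 0.728, 0.685, -0.0]
wrist_force: [-0.7, -0.3, -1.5]
width: 0.272
gripper_force: 59.0
```

Request:
jog_arm(
  commands=[
    {"fingers": 0.1, "linear": [0.0015, 0, 0], "angular": [0, 0, 0]},
    {"fingers": 0.1, "linear": [0.0015, 0, 0], "angular": [0, 0, 0]},
    {"fingers": 0.1, "linear": [0, 0, 0], "angular": [0, 0, 0]},
  ],
)

```text
t: 9.78
position: [0.5483, -0.2234, 0.2173]
ee_rot: [0.0, 0.728, 0.685, -0.0]
wrist_force: [0.1, -1.0, -1.5]
width: 0.279
gripper_force: 58.9
```

Request:
jog_arm(
  commands=[
    {"fingers": 0.1, "linear": [0.0015, 0, 0], "angular": [0, 0, 0]},
    {"fingers": 0.1, "linear": [0.0015, 0, 0], "angular": [0, 0, 0]},
    {"fingers": 0.1, "linear": [0, 0, 0], "angular": [0, 0, 0]},
  ],
)

```text
t: 10.03
position: [0.5485, -0.2204, 0.2173]
ee_rot: [0.0, 0.728, 0.685, -0.0]
wrist_force: [-0.9, -1.8, -2.3]
width: 0.275
gripper_force: 58.9
```

Request:
jog_arm(
  commands=[
    {"fingers": 0.1, "linear": [0.0015, 0, 0], "angular": [0, 0, 0]},
    {"fingers": 0.1, "linear": [0.0015, 0, 0], "angular": [0, 0, 0]},
    {"fingers": 0.1, "linear": [0, 0, 0], "angular": [0, 0, 0]},
    {"fingers": 0.1, "linear": [0, 0, 0], "angular": [0, 0, 0]},
  ],
)

```text
t: 10.37
position: [0.5487, -0.2174, 0.2173]
ee_rot: [0.0, 0.728, 0.685, -0.0]
wrist_force: [-0.3, -4.0, -1.4]
width: 0.271
gripper_force: 58.9
```

```bash
python3 - <<'E'
from h import *
plan([.546,-.25,.2166],86.5)
s=snap("scene")
cv2.imwrite("pics/c8.png",cv2.resize(s[200:290,155:275],(800,600),interpolation=cv2.INTER_CUBIC))
E
```

```text
t 10.3667 pos [ 0.5487 -0.2174  0.2173] dworld [-0.0027 -0.0326 -0.0007] dtool [-0.0327 -0.0007  0.0007] dtool_after [-0.0327 -0.0007  0.0007] turn [-0.      0.0002  0.0001] F [-0.2812 -4.0255 -1.4149] T [-0.7327  0.1003 -0.0053] w 0.2711518635041708 q6 -0.3787807631189431
```

View pics/c8.png

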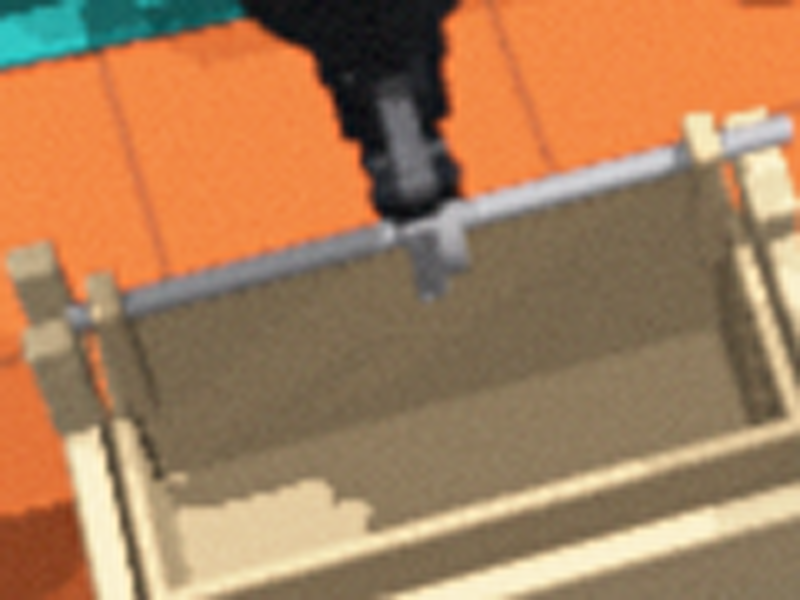

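The fork now presses on the collar at crop (435,240). Fy is about -4 N and the bar tip has moved roughly 7 mm towards +y. Another 6 mm should take it past 10 mm but short of the 18 mm stop.

Request:
jog_arm(
  commands=[
    {"fingers": 0.1, "linear": [0.0015, 0, 0], "angular": [0, 0, 0]},
    {"fingers": 0.1, "linear": [0.0015, 0, 0], "angular": [0, 0, 0]},
    {"fingers": 0.1, "linear": [0, 0, 0], "angular": [0, 0, 0]},
    {"fingers": 0.1, "linear": [0, 0, 0], "angular": [0, 0, 0]},
  ],
)

```text
t: 10.75
position: [0.5489, -0.2144, 0.2173]
ee_rot: [0.0, 0.728, 0.685, -0.0]
wrist_force: [-0.7, -3.9, -1.5]
width: 0.275
gripper_force: 58.9
```

Request:
jog_arm(
  commands=[
    {"fingers": 0.1, "linear": [0.0015, 0, 0], "angular": [0, 0, 0]},
    {"fingers": 0.1, "linear": [0.0015, 0, 0], "angular": [0, 0, 0]},
    {"fingers": 0.1, "linear": [0, 0, 0], "angular": [0, 0, 0]},
    {"fingers": 0.1, "linear": [0, 0, 0], "angular": [0, 0, 0]},
  ],
)

```text
t: 11.08
position: [0.549, -0.2116, 0.2173]
ee_rot: [0.0, 0.728, 0.685, -0.0]
wrist_force: [-0.1, -4.9, -2.3]
width: 0.273
gripper_force: 58.8
```

```bash
python3 - <<'E'
from h import *
plan([.546,-.25,.2166],86.5)
s=snap("scene")
cv2.imwrite("pics/c9.png",cv2.resize(s[200:290,155:275],(800,600),interpolation=cv2.INTER_CUBIC))
# bar's keeper-side tip: bluish-grey pixels between the keeper lugs, mm from tip to guide
a=cv2.imread("pics/c8.png"); b=cv2.imread("pics/c9.png")
for i in (a,b):
    h=i[270:350,40:160].astype(int); m=(h[...,0]>=h[...,2]-5)&(h[...,0]>80)
    ys,xs=np.nonzero(m); print(len(xs),xs.min()+40,np.percentile(xs,5)+40)
    h=i[100:170,700:800].astype(int); m=(h[...,0]>=h[...,2]-5)&(h[...,0]>80); ys,xs=np.nonzero(m); print(" right",len(xs),xs.max()+700)
E
```

```text
t 11.0833 pos [ 0.549  -0.2116  0.2173] dworld [-0.003  -0.0384 -0.0007] dtool [-0.0385 -0.0007  0.0007] dtool_after [-0.0385 -0.0007  0.0007] turn [-0.      0.0005 -0.0001] F [-0.0554 -4.864  -2.2951] T [-0.9961  0.0798  0.0894] w 0.27320910559836653 q6 -0.3693102851779692
887 71 75.0
 right 1137 786
666 124 127.0
 right 1460 799
```

Request:
jog_arm(
  commands=[
    {"fingers": 0.1, "linear": [0.0015, 0, 0], "angular": [0, 0, 0]},
    {"fingers": 0.1, "linear": [0.001, 0, 0], "angular": [0, 0, 0]},
    {"fingers": 0.1, "linear": [0, 0, 0], "angular": [0, 0, 0]},
    {"fingers": 0.1, "linear": [0, 0, 0], "angular": [0, 0, 0]},
  ],
)

```text
t: 11.47
position: [0.5492, -0.2093, 0.2173]
ee_rot: [0.0, 0.728, 0.685, -0.0]
wrist_force: [-0.2, -5.9, -2.3]
width: 0.273
gripper_force: 58.8
```

```bash
python3 - <<'E'
from h import *
plan([.546,-.25,.2166],86.5)
F=[status.state()["wrist_force"][1]]
for k in range(6): s=snap("scene"); F.append(status.state()["wrist_force"][1])
print("Fy mean",np.mean(F))
from pathlib import Path
h0=cv2.imread("pics/scene0.png")
# bar pixels beyond the +y rest in scene: profile along the bar line, home vs now
for i in (h0,s):
    p=[]
    for x in range(262,284):
        y=220.7-(x-270)*.253; c=i[int(round(y))-1:int(round(y))+2,x].astype(int).mean(0); p.append(int(c[0]-c[2]))
    print("right b-r",p)
    p=[]
    for x in range(158,182):
        y=247.7-(x-163.3)*.253; c=i[int(round(y))-1:int(round(y))+2,x].astype(int).mean(0); p.append(int(c[0]-c[2]))
    print("left b-r",p)
E
```

```text
t 11.4667 pos [ 0.5492 -0.2093  0.2173] dworld [-0.0032 -0.0407 -0.0007] dtool [-0.0408 -0.0007  0.0008] dtool_after [-0.0408 -0.0007  0.0007] turn [ 0.0001  0.0009 -0.0003] F [-0.2124 -5.8669 -2.312 ] T [-1.1575  0.1156  0.0926] w 0.27304797267037795 q6 -0.36537013508151756
Fy mean -5.590152865906409
right b-r [-58, -24, -2, -11, -19, -3, -9, -29, -47, -106, -166, -170, -168, -170, -171, -169, -169, -170, -169, -168, -170, -168]
left b-r [-117, -62, -49, -37, -30, -33, -37, -20, -1, -2, -30, -62, -61, -62, -61, -32, 0, 4, -3, 1, 2, 1, 0, 4]
right b-r [-59, -25, -3, -7, -11, 0, -3, -6, -15, -6, -20, -33, -48, -6, -37, -115, -172, -175, -174, -172, -174, -175]
left b-r [-130, -72, -51, -48, -50, -52, -47, -37, -60, -116, -122, -63, -57, -57, -54, -17, 1, 2, -9, -2, 2, 0, -2, 2]
```

The +y tip has moved 5.8 px, about 13 mm. The force agrees: 5.6 N also means about 13 mm. The keeper-side tip is clear, so now I'll pull towards bin -x (tool -y), following the arc.

Request:
jog_arm(
  commands=[
    {"fingers": 0.1, "linear": [0, -0.001, 0], "angular": [0, 0, 0]},
    {"fingers": 0.1, "linear": [0, -0.002, 0], "angular": [0, 0, 0]},
    {"fingers": 0.1, "linear": [0, -0.002, 0], "angular": [0, 0, 0]},
    {"fingers": 0.1, "linear": [0, -0.002, 0], "angular": [0, 0, 0]},
    {"fingers": 0.1, "linear": [0, -0.002, 0], "angular": [0, 0, 0]},
    {"fingers": 0.1, "linear": [0, 0, 0], "angular": [0, 0, 0]},
  ],
)

```text
t: 12.27
position: [0.541, -0.2089, 0.2181]
ee_rot: [0.002, 0.728, 0.685, 0.001]
wrist_force: [2.7, -6.8, -1.1]
width: 0.276
gripper_force: 59.1
```

Request:
jog_arm(
  commands=[
    {"fingers": 0.1, "linear": [0, -0.002, 0], "angular": [0, 0, 0]},
    {"fingers": 0.1, "linear": [0, -0.002, 0], "angular": [0, 0, 0]},
    {"fingers": 0.1, "linear": [0, -0.002, 0], "angular": [0, 0, 0]},
    {"fingers": 0.1, "linear": [0, -0.002, 0], "angular": [0, 0, 0]},
    {"fingers": 0.1, "linear": [0, -0.002, 0], "angular": [0, 0, 0]},
  ],
)

```text
t: 12.68
position: [0.5316, -0.2083, 0.219]
ee_rot: [0.003, 0.728, 0.685, 0.001]
wrist_force: [4.2, -5.8, 1.8]
width: 0.276
gripper_force: 59.4
```

```bash
python3 - <<'E'
from h import *
plan([.546,-.25,.2166],86.5)
s=snap("scene"); cv2.imwrite("pics/tmp1.png",s)
E
```

```text
t 12.6833 pos [ 0.5316 -0.2083  0.219 ] dworld [ 0.0144 -0.0417 -0.0024] dtool [-0.0407  0.0169  0.0026] dtool_after [-0.0407  0.0169  0.0024] turn [0.0057 0.0019 0.0001] F [ 4.2156 -5.8334  1.8263] T [-1.2354 -1.0324 -0.0102] w 0.27556212854436574 q6 -0.37727024408578147
```

Request:
jog_arm(
  commands=[
    {"fingers": 0.1, "linear": [0, -0.0025, 0], "angular": [0, 0, 0]},
    {"fingers": 0.1, "linear": [0, -0.0025, 0], "angular": [0, 0, 0]},
    {"fingers": 0.1, "linear": [0, -0.0025, 0], "angular": [0, 0, 0]},
    {"fingers": 0.1, "linear": [0, -0.0025, 0], "angular": [0, 0, 0]},
    {"fingers": 0.1, "linear": [0, -0.0025, 0], "angular": [0, 0, 0]},
    {"fingers": 0.1, "linear": [0, -0.0025, 0], "angular": [0, 0, 0]},
    {"fingers": 0.1, "linear": [0, -0.0025, 0], "angular": [0, 0, 0]},
    {"fingers": 0.1, "linear": [0, -0.0025, 0], "angular": [0, 0, 0]},
  ],
)

```text
t: 13.4
position: [0.5115, -0.2071, 0.2189]
ee_rot: [0.003, 0.728, 0.685, 0.001]
wrist_force: [3.5, -5.8, 1.4]
width: 0.271
gripper_force: 59.6
```

Request:
jog_arm(
  commands=[
    {"fingers": 0.1, "linear": [0, -0.0025, 0.0005], "angular": [0, 0, 0]},
    {"fingers": 0.1, "linear": [0, -0.0025, 0.0005], "angular": [0, 0, 0]},
    {"fingers": 0.1, "linear": [0, -0.0025, 0.0005], "angular": [0, 0, 0]},
    {"fingers": 0.1, "linear": [0, -0.0025, 0.0005], "angular": [0, 0, 0]},
    {"fingers": 0.1, "linear": [0, -0.0025, 0.0005], "angular": [0, 0, 0]},
  ],
)

```text
t: 13.82
position: [0.4991, -0.2063, 0.2168]
ee_rot: [0.003, 0.728, 0.685, 0.001]
wrist_force: [3.7, -5.7, 3.5]
width: 0.269
gripper_force: 59.8
```

```bash
python3 - <<'E'
from h import *
plan([.546,-.25,.2166],86.5)
E
```

```text
t 13.8167 pos [ 0.4991 -0.2063  0.2168] dworld [ 0.0469 -0.0437 -0.0002] dtool [-0.0407  0.0495  0.0006] dtool_after [-0.0407  0.0495  0.0002] turn [0.0057 0.0021 0.0001] F [ 3.7405 -5.6529  3.5256] T [-1.1675 -0.6905  0.0187] w 0.2691256545618483 q6 -0.3994832400160938
```

Request:
jog_arm(
  commands=[
    {"fingers": 0.1, "linear": [0, -0.0025, 0.0004], "angular": [0, 0, 0]},
    {"fingers": 0.1, "linear": [0, -0.0025, 0.0005], "angular": [0, 0, 0]},
    {"fingers": 0.1, "linear": [0, -0.0025, 0.0005], "angular": [0, 0, 0]},
    {"fingers": 0.1, "linear": [0, -0.0025, 0.0006], "angular": [0, 0, 0]},
    {"fingers": 0.1, "linear": [0, -0.0025, 0.0006], "angular": [0, 0, 0]},
    {"fingers": 0.1, "linear": [0, -0.0025, 0.0006], "angular": [0, 0, 0]},
    {"fingers": 0.1, "linear": [0, -0.0025, 0.0007], "angular": [0, 0, 0]},
    {"fingers": 0.1, "linear": [0, -0.0025, 0.0007], "angular": [0, 0, 0]},
  ],
)

```text
t: 14.48
position: [0.4789, -0.2051, 0.2118]
ee_rot: [0.002, 0.728, 0.685, 0.001]
wrist_force: [1.4, -7.2, 1.7]
width: 0.277
gripper_force: 59.6
```

Request:
jog_arm(
  commands=[
    {"fingers": 0.1, "linear": [0, -0.0025, 0.0008], "angular": [0, 0, 0]},
    {"fingers": 0.1, "linear": [0, -0.0025, 0.0008], "angular": [0, 0, 0]},
    {"fingers": 0.1, "linear": [0, -0.0025, 0.0009], "angular": [0, 0, 0]},
    {"fingers": 0.1, "linear": [0, -0.001, 0.0005], "angular": [0, 0, 0]},
    {"fingers": 0.1, "linear": [0, 0, 0], "angular": [0, 0, 0]},
  ],
)

```text
t: 14.9
position: [0.4702, -0.2046, 0.2087]
ee_rot: [0.002, 0.728, 0.685, 0.001]
wrist_force: [0.9, -5.9, 1.8]
width: 0.273
gripper_force: 59.6
```

```bash
python3 - <<'E'
from h import *
plan([.546,-.25,.2166],86.5)
E
```

```text
t 14.9 pos [ 0.4702 -0.2046  0.2087] dworld [ 0.0758 -0.0454  0.0079] dtool [-0.0407  0.0785 -0.0075] dtool_after [-0.0407  0.0785 -0.0079] turn [ 0.004   0.002  -0.0001] F [ 0.8546 -5.8994  1.8478] T [-1.1963 -0.2246  0.0007] w 0.27261372018297564 q6 -0.4212140753846146
```

```bash
cat >> h.py <<'E'
def bar(img,n,box,z):
    x0,x1,y0,y1=box; c=img[y0:y1,x0:x1].astype(int); m=((c[...,0]>=c[...,2]-3)&(c[...,0]>70)&(c[...,0]<235)).astype(np.uint8)
    k,lab,st,_=cv2.connectedComponentsWithStats(m)
    out=[]
    for j in range(1,k):
        if st[j,4]<12: continue
        ys,xs=np.nonzero(lab==j); a,b=xs.argmin(),xs.argmax()
        out.append((st[j,4],onz(n,(xs[a]+x0,ys[xs==xs[a]].mean()+y0),z)[:2].round(3),onz(n,(xs[b]+x0,ys[xs==xs[b]].mean()+y0),z)[:2].round(3)))
    return out
E
python3 - <<'E'
from h import *
s=snap("scene"); t=snap("top")
print("home top",bar(cv2.imread("pics/top0.png"),"top",(285,410,165,190),.177))
print("now top",bar(t,"top",(285,410,170,240),.168))
print("home scene",bar(cv2.imread("pics/scene0.png"),"scene",(155,285,210,260),.177))
print("now scene",bar(s,"scene",(130,285,170,250),.168))
F=[]
for k in range(8): snap("top"); F.append(status.state()["wrist_force"])
print(np.mean(F,0))
E
```

```text
home top [(np.int32(268), array([ 0.554, -0.13 ]), array([ 0.541, -0.311])), (np.int32(12), array([ 0.541, -0.33 ]), array([ 0.541, -0.337]))]
now top [(np.int32(12), array([ 0.539, -0.18 ]), array([ 0.562, -0.193])), (np.int32(22), array([ 0.482, -0.083]), array([ 0.482, -0.107])), (np.int32(31), array([ 0.48 , -0.126]), array([ 0.481, -0.148])), (np.int32(13), array([ 0.476, -0.179]), array([ 0.476, -0.188]))]
home scene [(np.int32(12), array([ 0.556, -0.11 ]), array([ 0.558, -0.101])), (np.int32(283), array([ 0.544, -0.309]), array([ 0.555, -0.126]))]
now scene [(np.int32(1653), array([ 0.363, -0.323]), array([ 0.448, -0.213])), (np.int32(582), array([ 0.411, -0.198]), array([ 0.45 , -0.136])), (np.int32(30), array([ 0.483, -0.106]), array([ 0.485, -0.08 ])), (np.int32(256), array([ 0.47 , -0.305]), array([ 0.481, -0.122]))]
[ 0.9719 -5.9818  2.5846]
```

The bar has moved 74 mm of the 80.6 mm, a tilt of about 0.455, and is still compressed by about 14 mm. I'll creep on to the end stop.

Request:
jog_arm(
  commands=[
    {"fingers": 0.1, "linear": [0, -0.0015, 0.0006], "angular": [0, 0, 0]},
    {"fingers": 0.1, "linear": [0, -0.0015, 0.0006], "angular": [0, 0, 0]},
    {"fingers": 0.1, "linear": [0, -0.0015, 0.0006], "angular": [0, 0, 0]},
    {"fingers": 0.1, "linear": [0, 0, 0], "angular": [0, 0, 0]},
  ],
)

```text
t: 15.73
position: [0.4657, -0.2044, 0.207]
ee_rot: [0.002, 0.728, 0.685, 0.001]
wrist_force: [1.7, -6.4, 2.6]
width: 0.273
gripper_force: 59.7
```

Request:
jog_arm(
  commands=[
    {"fingers": 0.1, "linear": [0, -0.001, 0.0004], "angular": [0, 0, 0]},
    {"fingers": 0.1, "linear": [0, -0.001, 0.0004], "angular": [0, 0, 0]},
    {"fingers": 0.1, "linear": [0, 0, 0], "angular": [0, 0, 0]},
  ],
)

```text
t: 15.98
position: [0.4638, -0.2042, 0.2063]
ee_rot: [0.002, 0.728, 0.685, 0.001]
wrist_force: [1.8, -6.0, 2.1]
width: 0.271
gripper_force: 59.7
```

```bash
python3 - <<'E'
from h import *
plan([.546,-.25,.2166],86.5)
s=snap("scene"); t=snap("top")
print("now top",bar(t,"top",(285,410,170,240),.167))
print("now scene",bar(s,"scene",(130,285,200,250),.167))
E
```

```text
t 15.9833 pos [ 0.4638 -0.2042  0.2063] dworld [ 0.0822 -0.0458  0.0103] dtool [-0.0407  0.0849 -0.0099] dtool_after [-0.0407  0.0848 -0.0103] turn [ 0.0043  0.0021 -0.    ] F [ 1.7664 -6.0498  2.1467] T [-1.1394 -0.3675  0.0339] w 0.2712563475253383 q6 -0.4265017244741519
now top [(np.int32(22), array([ 0.475, -0.083]), array([ 0.475, -0.107])), (np.int32(29), array([ 0.474, -0.124]), array([ 0.475, -0.148]))]
now scene [(np.int32(286), array([ 0.41, -0.33]), array([ 0.448, -0.226])), (np.int32(218), array([ 0.465, -0.304]), array([ 0.478, -0.147]))]
```

Request:
jog_arm(
  commands=[
    {"fingers": 0.1, "linear": [0, -0.001, 0.0003], "angular": [0, 0, 0]},
    {"fingers": 0.1, "linear": [0, 0, 0], "angular": [0, 0, 0]},
  ],
)

```text
t: 16.25
position: [0.4631, -0.2042, 0.206]
ee_rot: [0.003, 0.728, 0.685, 0.001]
wrist_force: [2.9, -6.1, 2.9]
width: 0.273
gripper_force: 59.6
```

Request:
jog_arm(
  commands=[
    {"fingers": 0.1, "linear": [0, -0.001, 0.0003], "angular": [0, 0, 0]},
    {"fingers": 0.1, "linear": [0, 0, 0], "angular": [0, 0, 0]},
  ],
)

```text
t: 16.42
position: [0.4628, -0.2042, 0.206]
ee_rot: [0.004, 0.728, 0.685, 0.002]
wrist_force: [6.2, -6.3, 2.0]
width: 0.27
gripper_force: 59.6
```

```bash
python3 - <<'E'
from h import *
plan([.546,-.25,.2166],86.5)
s=snap("scene"); t=snap("top")
print("now top",bar(t,"top",(285,410,170,240),.167))
print("now scene",bar(s,"scene",(130,285,200,250),.167))
F=[]
for k in range(5): snap("top"); F.append(status.state()["wrist_force"])
print(np.mean(F,0))
E
```

```text
t 16.4167 pos [ 0.4628 -0.2042  0.206 ] dworld [ 0.0832 -0.0458  0.0106] dtool [-0.0407  0.0859 -0.0099] dtool_after [-0.0407  0.0858 -0.0106] turn [0.0074 0.0024 0.0003] F [ 6.1698 -6.2867  1.9704] T [-1.294  -1.3733 -0.0031] w 0.27040274391424535 q6 -0.42806739074053174
now top [(np.int32(23), array([ 0.475, -0.083]), array([ 0.475, -0.107])), (np.int32(29), array([ 0.473, -0.124]), array([ 0.473, -0.148]))]
now scene [(np.int32(286), array([ 0.41, -0.33]), array([ 0.448, -0.226])), (np.int32(215), array([ 0.465, -0.304]), array([ 0.477, -0.149]))]
[ 6.3543 -6.3276  1.5637]
```

The force rose to 6 N and the TCP stalled, so the bin is at its end stop. I'll relieve the pull, let the bar spring back slowly, and back off the collar.

Request:
jog_arm(
  commands=[
    {"fingers": 0.1, "linear": [0, 0.002, 0], "angular": [0, 0, 0]},
    {"fingers": 0.1, "linear": [0, 0.002, 0], "angular": [0, 0, 0]},
    {"fingers": 0.1, "linear": [-0.002, 0, 0], "angular": [0, 0, 0]},
    {"fingers": 0.1, "linear": [-0.002, 0, 0], "angular": [0, 0, 0]},
    {"fingers": 0.1, "linear": [-0.002, 0, 0], "angular": [0, 0, 0]},
    {"fingers": 0.1, "linear": [-0.002, 0, 0], "angular": [0, 0, 0]},
    {"fingers": 0.1, "linear": [-0.002, 0, 0], "angular": [0, 0, 0]},
    {"fingers": 0.1, "linear": [-0.002, 0, 0], "angular": [0, 0, 0]},
  ],
)

```text
t: 17.43
position: [0.4643, -0.2155, 0.2059]
ee_rot: [0.001, 0.728, 0.685, 0.001]
wrist_force: [-2.9, -0.3, 5.7]
width: 0.273
gripper_force: 60.4
```

Request:
jog_arm(
  commands=[
    {"fingers": 0.1, "linear": [-0.002, 0, 0], "angular": [0, 0, 0]},
    {"fingers": 0.1, "linear": [-0.002, 0, 0], "angular": [0, 0, 0]},
    {"fingers": 0.1, "linear": [-0.002, 0, 0], "angular": [0, 0, 0]},
    {"fingers": 0.1, "linear": [-0.002, 0, 0], "angular": [0, 0, 0]},
    {"fingers": 0.1, "linear": [-0.002, 0, 0], "angular": [0, 0, 0]},
    {"fingers": 0.1, "linear": [-0.002, 0, 0], "angular": [0, 0, 0]},
    {"fingers": 0.1, "linear": [0, 0, 0], "angular": [0, 0, 0]},
  ],
)

```text
t: 18.02
position: [0.4638, -0.2271, 0.2046]
ee_rot: [0.0, 0.728, 0.685, 0.001]
wrist_force: [-1.0, 0.1, -1.6]
width: 0.272
gripper_force: 59.3
```

```bash
python3 - <<'E'
from h import *
plan([.546,-.25,.2166],86.5)
s=snap("scene"); t=snap("top")
print("now top",bar(t,"top",(285,410,170,240),.167))
print("now scene",bar(s,"scene",(130,285,200,250),.167))
F=[]
for k in range(5): snap("top"); F.append(status.state()["wrist_force"])
print(np.mean(F,0))
E
```

```text
t 18.0167 pos [ 0.4638 -0.2271  0.2046] dworld [ 0.0822 -0.0229  0.012 ] dtool [-0.0179  0.0835 -0.0119] dtool_after [-0.0178  0.0835 -0.012 ] turn [ 0.0012 -0.0012  0.0008] F [-1.022   0.0531 -1.6364] T [-0.0293 -0.0308  0.0069] w 0.27236072606127887 q6 -0.46735346319072824
now top [(np.int32(57), array([ 0.473, -0.124]), array([ 0.471, -0.171])), (np.int32(24), array([ 0.468, -0.207]), array([ 0.46 , -0.216]))]
now scene [(np.int32(279), array([ 0.41, -0.33]), array([ 0.445, -0.239])), (np.int32(210), array([ 0.465, -0.304]), array([ 0.479, -0.145])), (np.int32(14), array([ 0.463, -0.331]), array([ 0.464, -0.32 ]))]
[ 0.0576  0.1434 -1.3033]
```

The bar tip is back home (-0.331) and the fork is free of force. I'll centre the fork on the bar and lift it out.

Request:
jog_arm(
  commands=[
    {"fingers": 0.1, "linear": [0, 0.0015, 0], "angular": [0, 0, 0]},
    {"fingers": 0.1, "linear": [0, 0.0015, 0], "angular": [0, 0, 0]},
    {"fingers": 0.1, "linear": [0, 0, 0], "angular": [0, 0, 0]},
    {"fingers": 0.1, "linear": [0, 0, -0.003], "angular": [0, 0, 0]},
    {"fingers": 0.1, "linear": [0, 0, -0.004], "angular": [0, 0, 0]},
    {"fingers": 0.1, "linear": [0, 0, -0.004], "angular": [0, 0, 0]},
  ],
)

```text
t: 18.87
position: [0.4664, -0.228, 0.2155]
ee_rot: [0.0, 0.728, 0.685, -0.0]
wrist_force: [1.1, 0.0, -0.9]
width: 0.276
gripper_force: 59.3
```

Request:
jog_arm(
  commands=[
    {"fingers": 0.1, "linear": [0, 0, -0.006], "angular": [0, 0, 0]},
    {"fingers": 0.1, "linear": [0, 0, -0.008], "angular": [0, 0, 0]},
    {"fingers": 0.1, "linear": [0, 0, -0.01], "angular": [0, 0, 0]},
    {"fingers": 0.1, "linear": [0, 0, -0.015], "angular": [0, 0, 0]},
    {"fingers": 0.1, "linear": [0, 0, -0.015], "angular": [0, 0, 0]},
    {"fingers": 0.1, "linear": [0, 0, -0.015], "angular": [0, 0, 0]},
    {"fingers": 0.1, "linear": [0, 0, 0], "angular": [0, 0, 0]},
  ],
)

```text
t: 19.45
position: [0.4672, -0.2284, 0.2885]
ee_rot: [0.003, 0.728, 0.685, 0.001]
wrist_force: [-0.5, 0.3, -1.5]
width: 0.273
gripper_force: 59.4
```

```bash
python3 - <<'E'
from h import *
plan([.4940,.2088,.29],92)
s=snap("scene"); t=snap("top")
print("now top",bar(t,"top",(285,410,170,240),.167))
print("now scene",bar(s,"scene",(130,285,200,250),.167))
E
```

```text
t 19.45 pos [ 0.4672 -0.2284  0.2885] dworld [0.0268 0.4372 0.0015] dtool [ 0.438   0.0001 -0.0029] dtool_after [ 0.436   0.042  -0.0015] turn [ 0.006   0.0034 -0.0959] F [-0.5438  0.3    -1.5163] T [-0.0252 -0.0163 -0.0249] w 0.2728095801104111 q6 -0.4646936661055999
now top [(np.int32(60), array([ 0.473, -0.124]), array([ 0.471, -0.174])), (np.int32(48), array([ 0.462, -0.212]), array([ 0.467, -0.236]))]
now scene [(np.int32(286), array([ 0.41, -0.33]), array([ 0.448, -0.226])), (np.int32(192), array([ 0.466, -0.305]), array([ 0.479, -0.145])), (np.int32(15), array([ 0.461, -0.333]), array([ 0.464, -0.32 ]))]
```

Request:
jog_arm(
  commands=[
    {"fingers": 0.1, "linear": [0, 0, 0], "angular": [0.003, 0.002, -0.096]},
    {"fingers": 0.1, "linear": [0.02, 0.002, 0], "angular": [0, 0, 0]},
    {"fingers": 0.1, "linear": [0.036, 0.0035, 0], "angular": [0, 0, 0]},
    {"fingers": 0.1, "linear": [0.036, 0.0035, 0], "angular": [0, 0, 0]},
    {"fingers": 0.1, "linear": [0.036, 0.0035, 0], "angular": [0, 0, 0]},
    {"fingers": 0.1, "linear": [0.036, 0.0035, 0], "angular": [0, 0, 0]},
    {"fingers": 0.1, "linear": [0.036, 0.0035, 0], "angular": [0, 0, 0]},
    {"fingers": 0.1, "linear": [0.036, 0.0035, 0], "angular": [0, 0, 0]},
  ],
)

```text
t: 20.22
position: [0.4805, 0.0104, 0.2832]
ee_rot: [-0.002, 0.695, 0.719, -0.001]
wrist_force: [0.9, -1.0, -1.2]
width: 0.277
gripper_force: 59.4
```

Request:
jog_arm(
  commands=[
    {"fingers": 0.1, "linear": [0.036, 0.0035, 0], "angular": [0, 0, 0]},
    {"fingers": 0.1, "linear": [0.036, 0.0035, 0], "angular": [0, 0, 0]},
    {"fingers": 0.1, "linear": [0.036, 0.0035, 0], "angular": [0, 0, 0]},
    {"fingers": 0.1, "linear": [0.036, 0.0035, 0], "angular": [0, 0, 0]},
    {"fingers": 0.1, "linear": [0.036, 0.0035, 0], "angular": [0, 0, 0]},
    {"fingers": 0.1, "linear": [0.02, 0.0015, 0], "angular": [0, 0, 0]},
    {"fingers": 0.1, "linear": [0, 0, 0], "angular": [0, 0, 0]},
    {"fingers": 0.1, "linear": [0, 0, 0], "angular": [0, 0, 0]},
  ],
)

```text
t: 20.88
position: [0.4926, 0.2099, 0.2833]
ee_rot: [-0.002, 0.694, 0.72, -0.002]
wrist_force: [0.6, -0.0, -0.9]
width: 0.273
gripper_force: 59.3
```

Request:
jog_arm(
  commands=[
    {"fingers": 0.1, "linear": [0, 0, 0], "angular": [0, 0, 0]},
    {"fingers": 0.1, "linear": [0, 0, 0], "angular": [0, 0, 0]},
    {"fingers": 0.1, "linear": [0, 0, 0], "angular": [0, 0, 0]},
  ],
)

```text
t: 21.13
position: [0.4932, 0.2082, 0.2847]
ee_rot: [-0.002, 0.695, 0.719, -0.0]
wrist_force: [-0.1, -1.2, -0.2]
width: 0.275
gripper_force: 59.3
```

```bash
python3 - <<'E'
from h import *
plan([.4938,.2088,.2885],92)
s=snap("scene"); t=snap("top")
c=cv2.resize(s[20:200,300:540],(800,600),interpolation=cv2.INTER_CUBIC); cv2.imwrite("pics/c10.png",c)
for i in (cv2.imread("pics/c5.png"),c):
    w=i[340:460,260:350].astype(int); m=((w[...,0]>w[...,2]-25)&(w[...,2]>50)).astype(np.uint8)   # grey prongs
    k,lab,st,ce=cv2.connectedComponentsWithStats(m)
    for j in range(1,k):
        if st[j,4]<60: continue
        ys,xs=np.nonzero(lab==j)
        e=[]
        for r in range(0,120,12):
            q=xs[ys==r]; 
            if len(q): e.append((r+340,int(q.min())+260,int(q.max())+260))
        print(st[j,4],"bottom row",ys.max()+340,"col",xs[ys>=ys.max()-3].mean()+260,e)
E
```

```text
t 21.1333 pos [0.4932 0.2082 0.2847] dworld [0.0006 0.0006 0.0038] dtool [ 0.0006  0.0006 -0.0038] dtool_after [ 0.0006  0.0006 -0.0038] turn [-0.003  -0.0019 -0.0015] F [-0.0687 -1.234  -0.2263] T [ 0.0018  0.0273 -0.0039] w 0.2752906194853364 q6 0.29624444500593344
1684 bottom row 432 col 304.84375 [(352, 311, 320), (364, 289, 319), (376, 286, 315), (388, 284, 324), (400, 281, 319), (412, 303, 316), (424, 300, 313)]
62 bottom row 349 col 281.70588235294116 [(340, 280, 286)]
1585 bottom row 435 col 302.4074074074074 [(352, 309, 314), (364, 288, 317), (376, 285, 314), (388, 282, 321), (400, 279, 317), (412, 302, 314), (424, 298, 310)]
```

At the same pose as after the pick, the prongs appear within about 2 crop px of where they were, so the key hasn't shifted or tilted in the grip. I'll lower it into the pocket.

Request:
jog_arm(
  commands=[
    {"fingers": 0.1, "linear": [0.0015, 0.0017, 0.01], "angular": [-0.003, -0.002, 0]},
    {"fingers": 0.1, "linear": [0, 0, 0.03], "angular": [0, 0, 0]},
    {"fingers": 0.1, "linear": [0, 0, 0.035], "angular": [0, 0, 0]},
    {"fingers": 0.1, "linear": [0, 0, 0.035], "angular": [0, 0, 0]},
    {"fingers": 0.1, "linear": [0, 0, 0.035], "angular": [0, 0, 0]},
    {"fingers": 0.1, "linear": [0, 0, 0.02], "angular": [0, 0, 0]},
    {"fingers": 0.1, "linear": [0, 0, 0.01], "angular": [0, 0, 0]},
    {"fingers": 0.1, "linear": [0, 0, 0], "angular": [0, 0, 0]},
  ],
)

```text
t: 21.9
position: [0.4934, 0.2102, 0.1068]
ee_rot: [-0.001, 0.695, 0.719, -0.002]
wrist_force: [-0.8, 0.1, -0.8]
width: 0.275
gripper_force: 59.4
```

Request:
jog_arm(
  commands=[
    {"fingers": 0.1, "linear": [0, 0, 0], "angular": [0, 0, 0]},
    {"fingers": 0.1, "linear": [0, 0, 0], "angular": [0, 0, 0]},
    {"fingers": 0.1, "linear": [0, 0, 0], "angular": [0, 0, 0]},
  ],
)

```text
t: 22.15
position: [0.4959, 0.2112, 0.1119]
ee_rot: [0.001, 0.695, 0.719, 0.002]
wrist_force: [0.2, 0.3, -1.7]
width: 0.276
gripper_force: 59.4
```

```bash
python3 - <<'E'
from h import *
plan([.4949,.2097,.0636],92.2)
E
```

```text
t 22.15 pos [0.4959 0.2112 0.1119] dworld [-0.001  -0.0015 -0.0483] dtool [-0.0015 -0.0012  0.0483] dtool_after [-0.0015 -0.001   0.0483] turn [ 0.0037 -0.0011 -0.0035] F [ 0.2051  0.3072 -1.6636] T [-0.0141  0.0178 -0.0194] w 0.27559924885002385 q6 0.2991973519498703
```

Request:
jog_arm(
  commands=[
    {"fingers": 0.1, "linear": [-0.001, -0.0005, 0.004], "angular": [0, 0, 0]},
    {"fingers": 0.1, "linear": [0, 0, 0.004], "angular": [0, 0, 0]},
    {"fingers": 0.1, "linear": [0, 0, 0.004], "angular": [0, 0, 0]},
    {"fingers": 0.1, "linear": [0, 0, 0.004], "angular": [0, 0, 0]},
    {"fingers": 0.1, "linear": [0, 0, 0.004], "angular": [0, 0, 0]},
    {"fingers": 0.1, "linear": [0, 0, 0.004], "angular": [0, 0, 0]},
    {"fingers": 0.1, "linear": [0, 0, 0.004], "angular": [0, 0, 0]},
    {"fingers": 0.1, "linear": [0, 0, 0], "angular": [0, 0, 0]},
  ],
)

```text
t: 22.82
position: [0.4938, 0.2097, 0.0805]
ee_rot: [-0.0, 0.695, 0.719, -0.001]
wrist_force: [0.9, 0.9, -1.6]
width: 0.274
gripper_force: 59.4
```

Request:
jog_arm(
  commands=[
    {"fingers": 0.1, "linear": [0, 0, 0.004], "angular": [0, 0, 0]},
    {"fingers": 0.1, "linear": [0, 0, 0.004], "angular": [0, 0, 0]},
    {"fingers": 0.1, "linear": [0, 0, 0], "angular": [0, 0, 0]},
    {"fingers": 0.1, "linear": [0, 0, 0], "angular": [0, 0, 0]},
  ],
)

```text
t: 23.15
position: [0.4942, 0.2098, 0.0735]
ee_rot: [-0.0, 0.695, 0.719, -0.0]
wrist_force: [0.6, -0.5, -0.8]
width: 0.271
gripper_force: 59.4
```

```bash
python3 - <<'E'
from h import *
plan([.4949,.2097,.0636],92.2)
E
```

```text
t 23.15 pos [0.4942 0.2098 0.0735] dworld [ 0.0007 -0.0001 -0.0099] dtool [-0.0001  0.0007  0.0099] dtool_after [-0.0001  0.0007  0.0099] turn [-0.0004  0.0001 -0.0034] F [ 0.6215 -0.4647 -0.7719] T [-0.0284 -0.0484 -0.0001] w 0.27059405506630374 q6 0.2977037049178903
```

In the pocket with no contact. About 10 mm left to the floor.

Request:
jog_arm(
  commands=[
    {"fingers": 0.1, "linear": [0, 0.0005, 0.003], "angular": [0, 0, 0]},
    {"fingers": 0.1, "linear": [0, 0, 0.003], "angular": [0, 0, 0]},
    {"fingers": 0.1, "linear": [0, 0, 0.002], "angular": [0, 0, 0]},
    {"fingers": 0.1, "linear": [0, 0, 0], "angular": [0, 0, 0]},
    {"fingers": 0.1, "linear": [0, 0, 0], "angular": [0, 0, 0]},
  ],
)

```text
t: 23.57
position: [0.4947, 0.2098, 0.0656]
ee_rot: [-0.0, 0.695, 0.719, -0.0]
wrist_force: [0.6, 0.7, 0.0]
width: 0.271
gripper_force: 59.4
```

Request:
jog_arm(
  commands=[
    {"fingers": 0.1, "linear": [0, 0, 0.001], "angular": [0, 0, 0]},
    {"fingers": 0.1, "linear": [0, 0, 0.001], "angular": [0, 0, 0]},
    {"fingers": 0.1, "linear": [0, 0, 0], "angular": [0, 0, 0]},
    {"fingers": 0.1, "linear": [0, 0, 0], "angular": [0, 0, 0]},
  ],
)

```text
t: 23.9
position: [0.4948, 0.2098, 0.0638]
ee_rot: [0.0, 0.695, 0.719, 0.0]
wrist_force: [-0.5, 0.2, -0.9]
width: 0.273
gripper_force: 59.6
```

Request:
jog_arm(
  commands=[
    {"fingers": 0.1, "linear": [0, 0, 0.001], "angular": [0, 0, 0]},
    {"fingers": 0.1, "linear": [0, 0, 0], "angular": [0, 0, 0]},
    {"fingers": 0.1, "linear": [0, 0, 0], "angular": [0, 0, 0]},
  ],
)

```text
t: 24.15
position: [0.4949, 0.2099, 0.0636]
ee_rot: [0.0, 0.695, 0.719, 0.0]
wrist_force: [-2.8, -1.4, 5.8]
width: 0.277
gripper_force: 60.1
```

Floor contact at the expected height. Opening and withdrawing.

Request:
jog_arm(
  commands=[
    {"fingers": 0.3, "linear": [0, 0, 0], "angular": [0, 0, 0]},
    {"fingers": 0.4, "linear": [0, 0, 0], "angular": [0, 0, 0]},
    {"fingers": 0.55, "linear": [0, 0, 0], "angular": [0, 0, 0]},
    {"fingers": 0.65, "linear": [0, 0, 0], "angular": [0, 0, 0]},
    {"fingers": 0.7, "linear": [0, 0, 0], "angular": [0, 0, 0]},
    {"fingers": 0.7, "linear": [0, 0, 0], "angular": [0, 0, 0]},
  ],
)

```text
t: 24.65
position: [0.4948, 0.2099, 0.0627]
ee_rot: [-0.0, 0.695, 0.719, -0.0]
wrist_force: [-0.8, -1.2, -0.5]
width: 0.705
gripper_force: 0.0
```

Request:
jog_arm(
  commands=[
    {"fingers": 0.7, "linear": [0, 0, -0.01], "angular": [0, 0, 0]},
    {"fingers": 0.7, "linear": [0, 0, -0.02], "angular": [0, 0, 0]},
    {"fingers": 0.7, "linear": [0, 0, -0.03], "angular": [0, 0, 0]},
    {"fingers": 0.7, "linear": [0, 0, -0.035], "angular": [0, 0, 0]},
    {"fingers": 0.7, "linear": [0, 0, -0.035], "angular": [0, 0, 0]},
    {"fingers": 0.7, "linear": [0, 0, -0.035], "angular": [0, 0, 0]},
    {"fingers": 0.7, "linear": [0, 0, -0.025], "angular": [0, 0, 0]},
  ],
)

```text
t: 25.23
position: [0.4951, 0.21, 0.2575]
ee_rot: [0.001, 0.695, 0.719, 0.002]
wrist_force: [0.2, -0.4, 0.9]
width: 0.697
gripper_force: 0.0
```

Request:
jog_arm(
  commands=[
    {"fingers": 0.7, "linear": [-0.035, -0.01, 0], "angular": [0, 0, 0]},
    {"fingers": 0.7, "linear": [-0.035, -0.01, 0], "angular": [0, 0, 0]},
    {"fingers": 0.7, "linear": [-0.035, -0.01, 0], "angular": [0, 0, 0]},
    {"fingers": 0.7, "linear": [-0.035, -0.01, 0], "angular": [0, 0, 0]},
    {"fingers": 0.7, "linear": [-0.02, 0, 0], "angular": [0, 0, 0]},
    {"fingers": 0.7, "linear": [0, 0, 0], "angular": [0, 0, 0]},
    {"fingers": 0.7, "linear": [0, 0, 0], "angular": [0, 0, 0]},
  ],
)

```text
t: 25.82
position: [0.4604, 0.0479, 0.2537]
ee_rot: [0.0, 0.695, 0.719, 0.001]
wrist_force: [-0.3, 1.0, 0.3]
width: 0.702
gripper_force: 0.0
```

```bash
python3 - <<'E'
from h import *
plan([.4949,.2097,.0636],92.2)
t=snap("top"); s=snap("scene"); t0=cv2.imread("pics/top0.png"); s0=cv2.imread("pics/scene0.png")
for n,a,b in (("top",t0,t),("scene",s0,s)):
    d=(cv2.absdiff(a,b).max(2)>45).astype(np.uint8); k,lab,st,ce=cv2.connectedComponentsWithStats(d)
    print(n,[tuple(int(v) for v in st[j]) for j in range(1,k) if st[j,4]>15])
for n,i in (("s0",s0),("s",s)):
    c=i[162:205,365:395].astype(int); ys,xs=np.nonzero(c.max(2)<75); print(n,len(xs),xs.mean(),ys.mean(),xs.min(),xs.max(),ys.min(),ys.max())
print("bar top",bar(t,"top",(285,410,170,240),.167)); print("bar scene",bar(s,"scene",(130,285,200,250),.167))
E
```

```text
t 25.8167 pos [0.4604 0.0479 0.2537] dworld [ 0.0345  0.1618 -0.1901] dtool [0.1605 0.0395 0.1902] dtool_after [0.1603 0.0407 0.1901] turn [ 0.0014 -0.0003 -0.0055] F [-0.2797  1.0057  0.2542] T [-0.0284  0.0143 -0.0356] w 0.7024095428209429 q6 -0.009108908770767112
top [(297, 143, 88, 26, 335), (302, 151, 79, 8, 303), (383, 153, 2, 16, 20), (350, 161, 24, 11, 220), (152, 168, 119, 252, 13681), (300, 170, 49, 4, 86), (300, 173, 4, 6, 17), (306, 175, 32, 4, 67), (341, 174, 3, 8, 18), (303, 175, 83, 15, 460), (377, 183, 10, 4, 20), (296, 187, 4, 7, 26), (293, 190, 209, 148, 10609), (448, 196, 5, 5, 16), (293, 321, 148, 61, 6294), (297, 334, 263, 86, 10623), (256, 359, 18, 15, 152), (235, 362, 40, 58, 1384), (285, 393, 11, 20, 102), (286, 414, 3, 6, 16), (266, 416, 10, 4, 24)]
scene [(8, 0, 42, 8, 195), (78, 0, 50, 22, 439), (202, 0, 20, 20, 77), (237, 0, 23, 13, 161), (250, 0, 118, 160, 10061), (268, 3, 12, 11, 59), (0, 5, 131, 149, 7888), (240, 8, 27, 34, 343), (196, 21, 19, 45, 438), (227, 34, 15, 17, 123), (236, 52, 7, 11, 40), (243, 53, 12, 13, 54), (233, 67, 22, 9, 86), (182, 74, 30, 10, 84), (140, 79, 41, 8, 138), (81, 114, 144, 60, 4301), (0, 138, 276, 161, 15932), (372, 168, 10, 17, 40), (337, 198, 13, 7, 25), (322, 203, 14, 5, 27), (181, 273, 68, 25, 422), (89, 298, 8, 6, 32)]
s0 176 13.375 18.738636363636363 8 20 8 29
s 159 13.855345911949685 19.937106918238992 8 20 10 29
bar top [(np.int32(135), array([ 0.477, -0.21 ]), array([ 0.463, -0.307])), (np.int32(82), array([ 0.473, -0.124]), array([ 0.47 , -0.205]))]
bar scene [(np.int32(286), array([ 0.41, -0.33]), array([ 0.448, -0.226])), (np.int32(186), array([ 0.465, -0.304]), array([ 0.478, -0.147])), (np.int32(18), array([ 0.462, -0.333]), array([ 0.464, -0.32 ]))]
```

```bash
python3 - <<'E'
from h import *
s=snap("scene"); s0=cv2.imread("pics/scene0.png")
u=lambda i:cv2.resize(i,None,fx=4,fy=4,interpolation=cv2.INTER_CUBIC)
for nm,(x0,x1,y0,y1) in (("handle top",(370,390,166,178)),("handle low",(368,388,180,192)),("prongs",(368,386,189,200)),("tumbler",(396,425,150,195))):
    a=u(s0[y0:y1,x0:x1]); b=u(s[y0-5:y1+5,x0-5:x1+5]); r=cv2.matchTemplate(b,a,cv2.TM_CCOEFF_NORMED); _,v,_,l=cv2.minMaxLoc(r); print(nm,v,(l[0]-20)/4,(l[1]-20)/4)
E
```

```text
handle top 0.9825515747070312 0.75 0.25
handle low 0.9639040231704712 0.5 0.5
prongs 0.9533975124359131 0.5 0.5
tumbler 0.9926376938819885 0.0 0.0
```

The handle top, lower handle and prongs all shifted by the same half pixel or so (about 1 mm). The key stands upright in its pocket and the tumbler hasn't moved, so I'll hand in.

```bash
python3 -c "
from plant import arm
print(arm.finish_job())"
```

```text
the job is handed in; nothing more can be done
None
```

The bin is unlatched and tilted out to its end stop, the bar has sprung back, the key stands upright in its red-rack pocket, and the job was handed in at about 26 s; the stopper, bowl, mug, jar and dipper were never approached, but I did not check them individually afterwards.

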